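Shut the paint chest in the board-painting shop

TASK

Close up the small paint chest on the bench: with the fingertips push both of its drawers fully home first, then push its lid over from behind and press it fully shut. Only push: do not pinch the lid or a drawer front between the fingers, and leave the bottles, jar, pots, tape and squeegee standing where they are.

Things in the scene. Friction and masses are not known exactly. Their poses are not given: they have to be found in the camera images.
- chest: Low grey plastic chest fixed to the bench: 130 mm deep (its x), 300 mm wide (its y), 100 mm high. Origin: centre of its underside; x points to its back (hinge side), y to its left, z up; the front (-x) faces the robot, yaw up to 0.25 rad. Two drawers side by side below; above them an open tray (inner floor at z 61 mm, rim at 100 mm) holding two pots, which the lid covers.
- left_front (a point): Centre of the outer face of the left (+y) drawer's plain white front, no handle: 140 mm wide, 46 mm high, 8 mm thick; lower edge 8 mm, upper edge 54 mm above the bench. Moves with the drawer; axes as the chest (x points into it). With the drawer home it is at (-73, 73.5, 31) mm in the chest's frame, 8 mm proud of the chest's front.
- right_front (a point): The same for the right (-y) drawer; home at (-73, -73.5, 31) mm in the chest's frame.
- left_drawer (a joint): How far the left drawer stands open, m: 0 fully home (hard stop), up to 0.08; slides straight along the chest's x, about 1.5 N of friction, stays where it is left. Starts 0.03 to 0.06.
- right_drawer (a joint): The same for the right drawer.
- lid (a joint): Opening angle of the lid, rad: 0 fully shut and level (hard stop), 1.57 upright, 1.8 at most. Starts 1.3 to 1.65. Its hinge is stiff (about 0.22 N m of friction), so it stays where it is left and must be pushed all the way down.
- lid_hinge (a point): Middle of the lid's hinge line, which runs along the chest's y at its rear upper rim, at (65, 0, 100) mm in the chest's frame. Its axes turn with the lid: x runs from the lid's free edge to the hinge, y along the hinge, z out of the lid's outer face (up when shut, to the chest's back when upright).
- lid_edge (a point): Middle of the lid's free edge, on its outer face: 136 mm from the hinge line along the lid, 6 mm off it along the lid's z. Axes as lid_hinge. The lid is a flat white plate 304 mm wide, 136 mm long, 6 mm thick, no handle, with a lip along the free edge that reaches 11 mm past the hinge plane on the inner side.
- bottle_a: Green squeeze bottle with black nozzle, 36 mm across, 94 mm high, standing beside the chest's left end. Origin at centre of underside. Bystander.
- bottle_b: White squeeze bottle with black nozzle, 36 mm across, 110 mm high, farther out beyond the chest's left end. Origin at centre of underside. Bystander.
- bottle_c: Yellow squeeze bottle with black nozzle, 36 mm across, 94 mm high, beside the chest's right end. Origin at centre of underside. Bystander.
- jar: Glass jar, 48 mm across, 50 mm high, standing in front of the chest, between the two drawers' paths. Origin at centre of underside. Bystander.
- tape: Roll of paper tape lying flat behind the chest, 90 mm across, 25 mm high. Origin at centre of underside. Bystander.
- squeegee: Wooden squeegee with rubber blade lying flat at the right of the chest, about 70 by 110 mm, 12 mm high. Origin at underside. Bystander.
- pot_a: Small yellow pot with black cap, 34 mm across, 30 mm high, standing in the chest's upper tray, left. Origin at centre of underside. Bystander; stays in the tray.
- pot_b: The same, in the right part of the upper tray.
Things that resemble listed ones, but are neither listed nor needed, are in the scene too. Leave any orange or turquoise look-alike of the pot_b alone.

How it is judged:
On the way, in this order (a step that is already met when the one before it is completed fails the run):
1. both drawers are fully home (value of joint each of left_drawer, right_drawer below 0.004 m), for 0.2 s.
2. the lid is fully shut, after the drawers (value of joint lid below 0.05 rad), for 0.2 s.
At the end, for the whole second after the job is handed in: Both drawers within 4 mm of home, the lid within 0.05 rad of shut, the bystanders at rest within 30 mm of their starts, bottles, jar and pots upright (within 0.5 rad) (all of step 1 and value of joint lid below 0.05 rad and not (distance of any of bottle_a, bottle_b, bottle_c, jar, tape, squeegee, pot_a, pot_b from where it was at the start of the episode above 0.03 m or angle between any of bottle_a, bottle_b, bottle_c, jar, pot_a, pot_b's own z axis and vertical above 0.5 rad) and linear speed of each of bottle_a, bottle_b, bottle_c, jar, tape, squeegee, pot_a, pot_b below 0.03 m/s); the robot touches nothing.
It fails at once if a bystander (bottle, jar, pot, tape, squeegee) is lifted, knocked over or moved by more than 30 mm (distance of any of bottle_a, bottle_b, bottle_c, jar, tape, squeegee, pot_a, pot_b from where it was at the start of the episode above 0.03 m or angle between any of bottle_a, bottle_b, bottle_c, jar, pot_a, pot_b's own z axis and vertical above 0.5 rad).
It fails at once if the left drawer's front is taken between the fingers (value of joint left_drawer above 0.012 m and x of the grasp point in the frame of left_front between -0.003 and 0.011 m and y of the grasp point in the frame of left_front between -0.07 and 0.07 m and z of the grasp point in the frame of left_front between -0.03 and 0.033 m).
It fails at once if the right drawer's front is taken between the fingers (value of joint right_drawer above 0.012 m and x of the grasp point in the frame of right_front between -0.003 and 0.011 m and y of the grasp point in the frame of right_front between -0.07 and 0.07 m and z of the grasp point in the frame of right_front between -0.03 and 0.033 m).
It fails at once if the lid is taken between the fingers (x of the grasp point in the frame of lid_edge between -0.01 and 0.13 m and y of the grasp point in the frame of lid_edge between -0.155 and 0.155 m and z of the grasp point in the frame of lid_edge between -0.011 and 0.004 m).
It also fails if it takes over 72 s, if anything falls off the work surface, if the arm or the gripper's body presses on something with over 40 N, if the wrist force passes 120 N, or if a joint passes its speed limit or range.

ROBOT

A 7-joint arm with a two-finger parallel gripper is mounted at the origin on the work surface. World frame = base frame: x ahead of the robot, y to its left, z up, the work surface at z = 0. Lengths are in m, angles in rad, forces in N, time in s.
With the tool pointing down it reaches from about 0.4 to 0.85 m from the base axis. Payload 10.4 kg.
Tool frame: the origin (TCP) lies midway between the tips of the shut fingers; the grasp point (between the pads) lies 19 mm behind it; z points along the fingers, y is the line along which they close (so a half turn about z gives the same grasp; the last joint's range is limited). The gripper opens to 85 mm and grips with 20 to 120 N. Pads are 22 mm wide; open, the fingers measure 114 mm over their backs; the gripper's body (76 mm by 85 mm) begins 54 mm behind the grasp point. The pads swing forward as they close: fully open they stand 13 mm farther back than shut.
Start: joints at [1.187, 0.332, -0.065, 1.46, 0.022, 1.35, -0.088], TCP at [0.221, -0.585, 0.231] pointing down, gripper open.
Joint ranges: [-2.6, 2.6], [-0.5, 2.12], [-1.47, 1.34], [0.16, 2.42], [-1.27, 4.41], [0.06, 2.06], [-2.6, 2.6]. Speed limits (rad/s): [2.22, 2.22, 2.79, 2.79, 3.14, 3.14, 3.14].

INTERFACE

Orientations are given as a unit quaternion [x, y, z, w].
In Python, from workcell import bot gives the robot as it stands.
- The arm moves only by the tool apply_moves, never from a script. Its argument "motion" is a list of rows, each a list of 3 entries, a list of its own where there are three numbers: the opening, from 0 (shut) to 1 (fully open), then the shift along the tool's x, y, z in mm, then the turn about the tool's z in rad. In form: [[claw, [x, y, z], twist], ...]. A call has 1 to 10 rows; each row shifts and turns the commanded pose from where the row before left it, along the tool's axes as they then stand; what a row does not reach is not made up. A row lasts 1/10 s, in which the tool goes at most 50 mm and 8.59 degrees, less where a joint would pass 70% of its speed; a pose out of reach is approached as far as the arm can. A call with a gripper value outside its range is refused whole. The fingers move at their own pace and stop on an object; "squeeze" is the grip in N (left out, the last holds). Time passes only in rows, so rows that do not move let the fingers close. It gives the time, the measured TCP pose, the force, the opening and the grip force at its end, in the units of the state.
- bot.observe(): the state, without advancing time (a new reading comes with each control period).
- bot.read_camera(name): name is "scene" or "top" or "wrist"; returns (picture, depth): 400x640x3 uint8, red, green, blue; 400x640 float32, m along the optical axis (not along the pixel's ray), 0 where there is no reading.
- bot.calibration(name): a dict with "fx", "fy", "cx", "cy" (pixels), "R" (3x3) and "t" (3): a world point X has camera coordinates R X + t. Camera axes: x right, y down, z forward; pixel columns grow to the right and rows downward; lengths in m; the calibration is good to about 2 mm. The wrist camera is an equidistant fisheye: a pixel r from the principal point sees the ray r / f radians off the axis. A picture is of the moment at which its call begins: read the wrist's pose just before it. calibration takes no time and is no camera call; for the wrist camera it gives the pose at the moment of the call.
- bot.close_job(): hands the job in; it is judged then, once.
The state is a dict: "time": time; "qpos": joint angles; "joint_velocities": joint speeds; "effort": joint torques, N m; "tool_pos": TCP position; "orientation": TCP orientation; "wrist_force": force on the tool from outside, world axes, zero at the start; "torque": the same for the moment, N m; "opening": finger opening in m; "finger_force": force on a finger pad.
Only numpy, scipy, OpenCV 4.12 (cv2) and the standard library are available. Lean on these libraries where they do the work, as an engineer would, in place of code of your own. Each camera call takes 0.05 s, during which the arm holds its last target. There are 200 camera calls.

## Working session

There is one attempt and no reset: what is moved stays moved. The work goes in short steps, Python scripts to look and compute and a tool call to move; the robot and the scene stay as the last step left them, time stands still between calls to the robot, and variables do not carry over. Pictures are saved under pics/ and viewed, at most 10 in all, crops included, and the job is handed in when it is done.

Besides the shell and the picture viewer there is one more tool, called after ">>>" as name([rows], argument=value, ...), one row to a line, values as JSON. apply_moves: Moves the arm, as the interface text tells. Its arguments: {"type":"object","properties":{"motion":{"type":"array"},"squeeze":{"type":"number"}},"required":["motion"]}

```bash
mkdir -p pics; cat > h.py <<'E'
import numpy as np,cv2
from workcell import bot
def cap(n):
    im,d=bot.read_camera(n);c=bot.calibration(n);np.savez(f'{n}.npz',im=im,d=d,R=c['R'],t=c['t'],k=[c[a] for a in('fx','fy','cx','cy')])
    return im
def cloud(n):
    z=np.load(f'{n}.npz');d=z['d'];fx,fy,cx,cy=z['k'];v,u=np.mgrid[:400,:640]
    P=np.stack([(u-cx)/fx*d,(v-cy)/fy*d,d],-1)
    W=(P-z['t'])@z['R'];W[d==0]=np.nan
    return W,z['im']
E
python3 - <<'E'
from h import *
for n in('scene','top'):
    cv2.imwrite(f'pics/{n}0.png',cap(n)[...,::-1])
s=bot.observe();print(s)
E
```

```text
{'time': 0.1, 'qpos': array([ 1.18741244,  0.33282347, -0.0647231 ,  1.46082723,  0.02156792,
        1.34986436, -0.08848066]), 'joint_velocities': array([-0.00029265, -0.00081809, -0.00052042, -0.00299051, -0.00138349,
       -0.00038529, -0.00055088]), 'effort': array([ 1.46279261e-03, -6.26747918e+01,  4.92488046e-02, -3.92433786e+01,
        1.62378070e-02,  7.06153209e-03, -8.06562070e-05]), 'tool_pos': array([ 0.22054133, -0.58446211,  0.23060066]), 'orientation': array([ 9.83768533e-01,  1.79441063e-01, -1.17023196e-04, -6.03227328e-04]), 'wrist_force': array([-0.00374938,  0.75976586, -0.30833362]), 'torque': array([-0.0181064 , -0.068451  ,  0.04534571]), 'finger_force': 0.0, 'opening': 0.08563610623620786}
```

View pics/scene0.png

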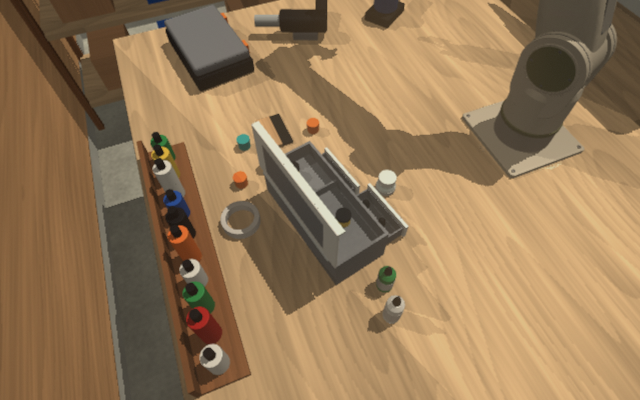

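View pics/top0.png

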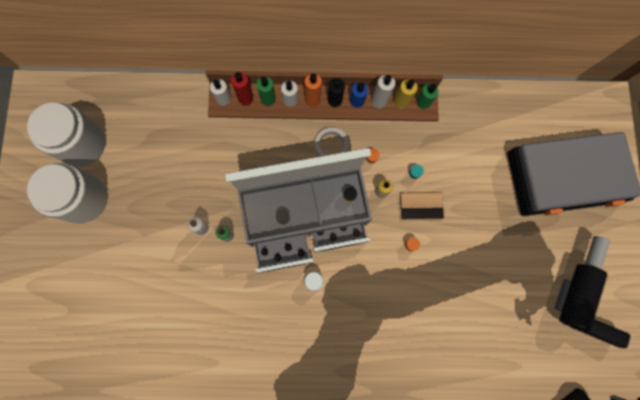

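The scene shows the chest with its lid up. Seen from the top, the left front spans (257,268)-(311,262) and the right front (315,249)-(368,241). The jar is at (313,281), the tape is behind at (331,142), and bottle_c is at (386,187).

```bash
cat > fit.py <<'E'
from h import *
W,im=cloud('top');u0,u1,v0,v1=180,460,120,310
A=W[v0:v1,u0:u1];z=A[...,2]
def stat(n,m):
    p=A[m];print(n,len(p),p.mean(0).round(4) if len(p) else '',p.min(0).round(3) if len(p) else '',p.max(0).round(3) if len(p) else '')
    return p
rim=stat('rim',(abs(z-.1)<.006))
for n,(u,v,r) in dict(jar=(313,281,9),A=(223,233,8),B=(198,226,9),C=(386,187,8),tape=(331,142,18)).items():
    vv,uu=np.mgrid[v0:v1,u0:u1];m=((uu-u)**2+(vv-v)**2<r*r)&(z>.012);stat(n,m)
fr=stat('fronts',(abs(z-.054)<.004)&(im[v0:v1,u0:u1].min(-1)>150))
lid=stat('lid',z>.13)
box=cv2.minAreaRect((rim[:,:2]*1000).astype(np.float32));print('rimbox',box)
np.savez('seg.npz',rim=rim,fr=fr,lid=lid)
for p,n in((lid,'lid'),):
    q=p-p.mean(0);print(np.linalg.svd(q,full_matrices=False)[2].round(3))
big=cv2.resize(im[v0:v1,u0:u1],None,fx=2.8,fy=2.8,interpolation=cv2.INTER_CUBIC);cv2.imwrite('pics/topcrop.png',big[...,::-1])
E
python3 fit.py
```

```text
rim 1142 [0.5974 0.0502 0.1   ] [ 0.501 -0.151  0.094] [0.688 0.314 0.106]
jar 248 [0.4167 0.0229 0.0484] [0.397 0.004 0.015] [0.436 0.043 0.055]
A 184 [0.5281 0.2407 0.0673] [0.513 0.226 0.038] [0.545 0.259 0.096]
B 228 [0.5437 0.3009 0.0704] [0.529 0.29  0.013] [0.562 0.319 0.111]
C 175 [ 0.6476 -0.1527  0.0673] [ 0.634 -0.17   0.041] [ 0.667 -0.137  0.096]
tape 454 [ 0.7592 -0.0185  0.0695] [ 0.665 -0.065  0.012] [0.818 0.022 0.241]
fronts 435 [0.4616 0.0235 0.0534] [ 0.396 -0.113  0.05 ] [0.522 0.161 0.058]
lid 2055 [0.6543 0.0594 0.2051] [ 0.615 -0.093  0.13 ] [0.692 0.207 0.242]
rimbox ((588.038818359375, 79.21725463867188), (131.7734375, 476.8192138671875), 11.691279411315918)
[[-0.202  0.979  0.004]
 [ 0.057  0.016 -0.998]
 [-0.978 -0.201 -0.059]]
```

View pics/topcrop.png

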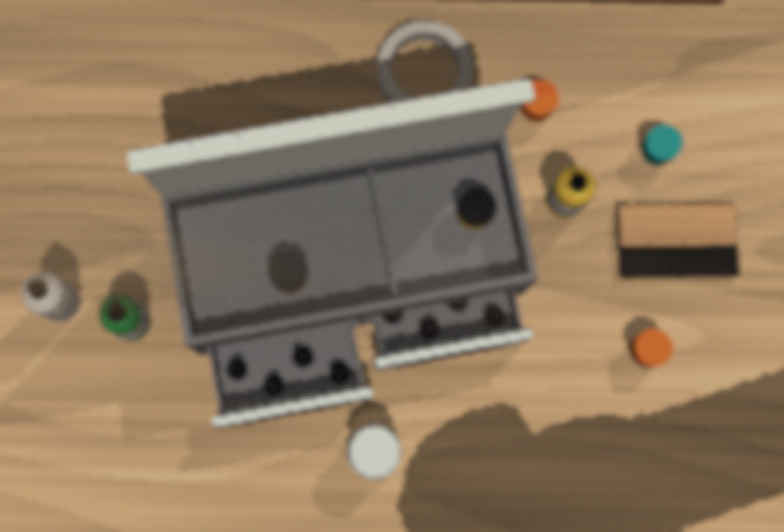

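```bash
cat > fit2.py <<'E'
from h import *
s=np.load('seg.npz');yaw=.203
R=np.array([[np.cos(yaw),-np.sin(yaw)],[np.sin(yaw),np.cos(yaw)]])
r=s['rim'][:,:2]@R; c=r[(r[:,0]>np.median(r[:,0])-.2)]
# rim in rotated coords
print('rim x hist');h,e=np.histogram(r[:,0],bins=np.arange(.44,.80,.005));print([(round(a,3),int(b)) for a,b in zip(e,h) if b>5])
h,e=np.histogram(r[:,1],bins=np.arange(-.3,.25,.005));print([(round(a,3),int(b)) for a,b in zip(e,h) if b>5])
f=s['fr'][:,:2]@R
h,e=np.histogram(f[:,0],bins=np.arange(.40,.60,.003));print('front',[(round(a,3),int(b)) for a,b in zip(e,h) if b>5])
# yaw from front rim line
for lo,hi in((-.22,-.08),(-.08,.1)):
    pass
l=s['lid'];L=l[:,:2]@R;print('lid y',L[:,1].min(),L[:,1].max())
m=l[:,2]>.228;print('top edge',L[m][:,0].min(),L[m][:,0].max(),l[:,2].max())
for z in(.14,.17,.2,.22):
    q=abs(l[:,2]-z)<.008;print(z,np.median(L[q][:,0]).round(4))
for a,b in((f,'fr'),):
    for g in np.split(f[np.argsort(f[:,1])],[np.searchsorted(np.sort(f[:,1]),-.0+(f[:,1].min()+f[:,1].max())/2)]):
        print(g.min(0),g.max(0),np.percentile(g[:,0],[5,50,95]),np.polyfit(g[:,1],g[:,0],1))
E
python3 fit2.py
```

```text
rim x hist
[(np.float64(0.525), 219), (np.float64(0.53), 153), (np.float64(0.535), 12), (np.float64(0.54), 12), (np.float64(0.545), 14), (np.float64(0.55), 13), (np.float64(0.555), 14), (np.float64(0.56), 16), (np.float64(0.565), 18), (np.float64(0.57), 16), (np.float64(0.575), 15), (np.float64(0.58), 14), (np.float64(0.585), 13), (np.float64(0.59), 19), (np.float64(0.595), 21), (np.float64(0.6), 20), (np.float64(0.605), 14), (np.float64(0.61), 16), (np.float64(0.615), 9), (np.float64(0.62), 14), (np.float64(0.625), 12), (np.float64(0.63), 10), (np.float64(0.635), 13), (np.float64(0.64), 12), (np.float64(0.645), 14), (np.float64(0.65), 286), (np.float64(0.655), 153)]
[(np.float64(-0.225), 107), (np.float64(-0.22), 62), (np.float64(-0.215), 15), (np.float64(-0.21), 11), (np.float64(-0.205), 18), (np.float64(-0.2), 13), (np.float64(-0.195), 16), (np.float64(-0.19), 15), (np.float64(-0.185), 16), (np.float64(-0.18), 15), (np.float64(-0.175), 15), (np.float64(-0.17), 14), (np.float64(-0.165), 15), (np.float64(-0.16), 11), (np.float64(-0.155), 16), (np.float64(-0.15), 12), (np.float64(-0.
[... 1217 characters left out ...]
np.float64(0.406), 10), (np.float64(0.409), 11), (np.float64(0.415), 12), (np.float64(0.418), 14), (np.float64(0.421), 10), (np.float64(0.424), 8), (np.float64(0.427), 7), (np.float64(0.43), 8), (np.float64(0.46), 72), (np.float64(0.463), 71), (np.float64(0.466), 13), (np.float64(0.481), 6), (np.float64(0.484), 71), (np.float64(0.487), 70)]
lid y -0.22736209622270592 0.07702921431654881
top edge 0.6421708007153442 0.6610739201991555 0.24164139288768754
0.14 0.656
0.17 0.6555
0.2 nan
0.22 0.6446
[ 0.39569938 -0.2157108 ] [ 0.49041906 -0.07422007] [0.40855206 0.48634932 0.48978248] [-0.33058433  0.43061573]
[ 0.39195713 -0.07252104] [0.46672678 0.06791978] [0.39828081 0.46116074 0.46600261] [0.38818623 0.45267843]
  return _methods._mean(a, axis=axis, dtype=dtype,
  ret = ret.dtype.type(ret / rcount)
```

```bash
cat >> h.py <<'E'
from scipy.spatial.transform import Rotation as Ro
YAW=.203;C=Ro.from_euler('z',YAW);O=C.apply([.590,-.0755,0])
def where():
    s=bot.observe();T=Ro.from_quat(s['orientation'])
    p=C.inv().apply(s['tool_pos']-O)*1000
    print('t',round(s['time'],2),'chest mm',p.round(1),'yaw err',round((C.inv()*T).as_matrix()[1,0],3),'F chest',C.inv().apply(s['wrist_force']).round(1))
    return s,T
def delta(*pts):
    s,T=where();a=s['tool_pos']
    for c in pts:
        b=O+C.apply(np.array(c)/1000);print(c,'tool d',(T.inv().apply(b-a)*1000).round(1),'world',b.round(3));a=b
E
python3 -c "
from h import *
delta((-150,-73.5,200))"
```

```text
t 0.1 chest mm [-491.8 -541.4  230.6] yaw err 0.157 F chest [ 0.1  0.7 -0.3]
(-150, -73.5, 200) tool d [ 411.1 -408.3   31.1] world [ 0.461 -0.057  0.2  ]
```

>>> apply_moves([
  [0,[0,0,0],0.08],
  [0,[0,0,0],0.08],
  [0,[0,0,0],0],
])

```text
time: 0.4
tool_pos: [0.2206, -0.5846, 0.2309]
orientation: [0.995, 0.1, -0.0, -0.0]
wrist_force: [0.6, 0.2, -0.1]
opening: 0.0438
finger_force: 0.0
```

```bash
python3 -c "
from h import *
delta((-150,-73.5,200),(-150,-73.5,40))"
```

```text
t 0.4 chest mm [-491.8 -541.5  230.9] yaw err -0.004 F chest [ 0.7  0.  -0.1]
(-150, -73.5, 200) tool d [ 340.2 -469.2   31.2] world [ 0.461 -0.057  0.2  ]
(-150, -73.5, 40) tool d [0.0e+00 1.0e-01 1.6e+02] world [ 0.461 -0.057  0.04 ]
```

>>> apply_moves([
  [0,[22,-31,2],0],
  [0,[22,-31,2],0],
  [0,[22,-31,2],0],
  [0,[22,-31,2],0],
  [0,[22,-31,2],0],
  [0,[22,-31,2],0],
  [0,[22,-31,2],0],
  [0,[22,-31,2],0],
  [0,[22,-31,2],0],
  [0,[22,-31,2],0],
])

```text
time: 1.4
tool_pos: [0.3747, -0.2356, 0.2112]
orientation: [0.995, 0.102, -0.0, 0.0]
wrist_force: [-0.1, -1.0, 0.4]
opening: 0.0002
finger_force: 0.0
```

>>> apply_moves([
  [0,[24,-32,2],0],
  [0,[24,-32,2],0],
  [0,[24,-32,2],0],
  [0,[24,-32,2],0],
  [0,[24,-31,2],0],
  [0,[0,0,0],0],
  [0,[0,0,0],0],
])

```text
time: 2.1
tool_pos: [0.4603, -0.0568, 0.2011]
orientation: [0.995, 0.102, -0.0, 0.0]
wrist_force: [0.5, -1.0, 0.9]
opening: -0.0001
finger_force: 0.0
```

```bash
python3 -c "
from h import *
delta((-150,-73.5,200),(-150,-73.5,40))"
```

```text
t 2.1 chest mm [-150.6  -72.9  201.1] yaw err 0.002 F chest [ 0.3 -1.1  0.9]
(-150, -73.5, 200) tool d [0.6 0.6 1.1] world [ 0.461 -0.057  0.2  ]
(-150, -73.5, 40) tool d [1.0e-01 0.0e+00 1.6e+02] world [ 0.461 -0.057  0.04 ]
```

>>> apply_moves([
  [0,[0,0,30],0],
  [0,[0,0,30],0],
  [0,[0,0,30],0],
  [0,[0,0,30],0],
  [0,[0,0,25],0],
  [0,[0,0,16],0],
  [0,[0,0,0],0],
  [0,[10,0,0],0],
  [0,[10,0,0],0],
  [0,[10,0,0],0],
])

```text
time: 3.1
tool_pos: [0.4916, -0.0516, 0.0415]
orientation: [0.995, 0.1, 0.001, 0.0]
wrist_force: [-0.1, 0.0, -0.8]
opening: 0.0004
finger_force: 0.0
```

>>> apply_moves([
  [0,[7,0,0],0],
  [0,[7,0,0],0],
  [0,[6,0,0],0],
  [0,[4,0,0],0],
  [0,[3,0,0],0],
  [0,[3,0,0],0],
  [0,[0,0,0],0],
])

```text
time: 3.8
tool_pos: [0.5194, -0.0453, 0.0403]
orientation: [0.995, 0.1, 0.0, -0.0]
wrist_force: [-0.1, -0.5, 0.2]
opening: 0.0
finger_force: 0.0
```

```bash
python3 -c "
from h import *
where()"
```

```text
t 3.8 chest mm [-90.4 -73.6  40.3] yaw err -0.002 F chest [-0.2 -0.5  0.2]
```

>>> apply_moves([
  [0,[2,0,0],0],
  [0,[2,0,0],0],
  [0,[2,0,0],0],
  [0,[2,0,0],0],
])

```text
time: 4.2
tool_pos: [0.527, -0.0438, 0.0403]
orientation: [0.995, 0.1, -0.0, 0.0]
wrist_force: [-2.1, -0.2, 0.7]
opening: 0.0001
finger_force: 0.8
```

```bash
python3 -c "
from h import *
where();cv2.imwrite('pics/wr1.png',cap('top')[180:300,220:400].repeat(4,0).repeat(4,1)[...,::-1])"
```

```text
t 4.2 chest mm [-82.7 -73.6  40.3] yaw err -0.002 F chest [-2.1  0.2  0.7]
```

View pics/wr1.png

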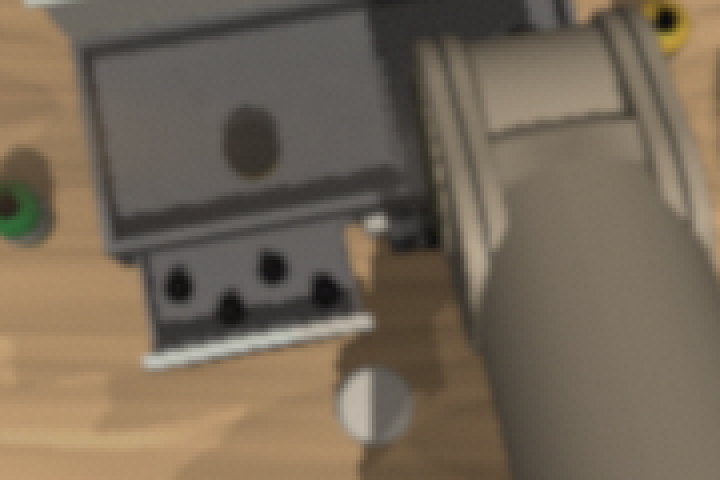

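The right front, now near (375,222) in the crop, is almost home. I'll keep pushing until I feel the stop.

>>> apply_moves([
  [0,[2,0,0],0],
  [0,[2,0,0],0],
  [0,[2,0,0],0],
  [0,[0,0,0],0],
])

```text
time: 4.65
tool_pos: [0.5295, -0.0435, 0.0396]
orientation: [0.995, 0.1, -0.004, 0.0]
wrist_force: [-17.5, -1.9, 11.8]
opening: -0.0001
finger_force: 8.7
```

```bash
python3 -c "
from h import *
where()"
```

```text
t 4.65 chest mm [-80.1 -73.8  39.6] yaw err -0.003 F chest [-17.6   1.7  11.8]
```

>>> apply_moves([
  [0,[-10,0,0],0],
  [0,[-20,0,0],0],
  [0,[-25,0,0],0],
  [0,[-25,0,-10],0],
  [0,[-4,0,-30],0],
  [0,[0,0,-30],0],
  [0,[0,-25,0],0],
  [0,[0,-30,0],0],
  [0,[0,-30,0],0],
  [0,[0,-30,0],0],
])

```text
time: 5.65
tool_pos: [0.4277, 0.0543, 0.1107]
orientation: [0.995, 0.1, 0.001, 0.0]
wrist_force: [-0.2, 0.2, -0.3]
opening: -0.0
finger_force: 0.0
```

>>> apply_moves([
  [0,[0,-32,0],0],
  [0,[0,0,0],0],
  [0,[0,0,0],0],
])

```text
time: 5.95
tool_pos: [0.4214, 0.0849, 0.1105]
orientation: [0.995, 0.101, 0.001, 0.0]
wrist_force: [-0.1, -0.8, -0.3]
opening: 0.0001
finger_force: 0.0
```

```bash
python3 -c "
from h import *
delta((-160,73.5,110),(-160,73.5,40),(-80,73.5,40))"
```

```text
t 5.95 chest mm [-160.1   73.7  110.5] yaw err -0.001 F chest [-0.2 -0.8 -0.3]
(-160, 73.5, 110) tool d [0.1 0.2 0.5] world [0.422 0.085 0.11 ]
(-160, 73.5, 40) tool d [-0.1 -0.  70. ] world [0.422 0.085 0.04 ]
(-80, 73.5, 40) tool d [80.  -0.1  0.1] world [0.5   0.101 0.04 ]
```

>>> apply_moves([
  [0,[0,0,30],0],
  [0,[0,0,30],0],
  [0,[0,0,10],0],
  [0,[0,0,0],0],
  [0,[10,0,0],0],
  [0,[10,0,0],0],
  [0,[8,0,0],0],
  [0,[8,0,0],0],
  [0,[8,0,0],0],
  [0,[8,0,0],0],
])

```text
time: 6.95
tool_pos: [0.4728, 0.0952, 0.0404]
orientation: [0.995, 0.1, -0.0, 0.0]
wrist_force: [-1.8, 0.3, 1.3]
opening: -0.0001
finger_force: 0.9
```

>>> apply_moves([
  [0,[8,0,0],0],
  [0,[8,0,0],0],
  [0,[4,0,0],0],
  [0,[3,0,0],0],
  [0,[2,0,0],0],
  [0,[2,0,0],0],
  [0,[2,0,0],0],
  [0,[2,0,0],0],
  [0,[0,0,0],0],
  [0,[0,0,0],0],
])

```text
time: 7.95
tool_pos: [0.4998, 0.1007, 0.0397]
orientation: [0.995, 0.1, -0.003, 0.001]
wrist_force: [-14.0, -2.0, 9.7]
opening: 0.0004
finger_force: 6.9
```

```bash
python3 -c "
from h import *
where()"
```

```text
t 7.95 chest mm [-80.1  73.3  39.7] yaw err -0.002 F chest [-14.1   0.9   9.7]
```

>>> apply_moves([
  [0,[-10,0,0],0],
  [0,[-20,0,0],0],
  [0,[-20,0,-10],0],
  [0,[0,0,-40],0],
  [0,[0,0,-40],0],
  [0,[0,0,-40],0],
  [0,[0,0,-40],0],
  [0,[0,0,-40],0],
  [0,[0,0,-40],0],
  [0,[0,0,-10],0],
])

```text
time: 8.95
tool_pos: [0.455, 0.0917, 0.3046]
orientation: [0.995, 0.1, 0.004, 0.001]
wrist_force: [0.2, 0.9, -0.3]
opening: 0.0002
finger_force: 0.0
```

```bash
python3 -c "
from h import *
delta((110,0,300))
cv2.imwrite('pics/t2.png',cap('scene')[100:300,200:460].repeat(3,0).repeat(3,1)[...,::-1])"
```

```text
t 8.95 chest mm [-125.9   73.6  304.6] yaw err -0.002 F chest [ 0.4  0.8 -0.3]
(110, 0, 300) tool d [236.   73.1   6.5] world [0.701 0.067 0.3  ]
```

View pics/t2.png

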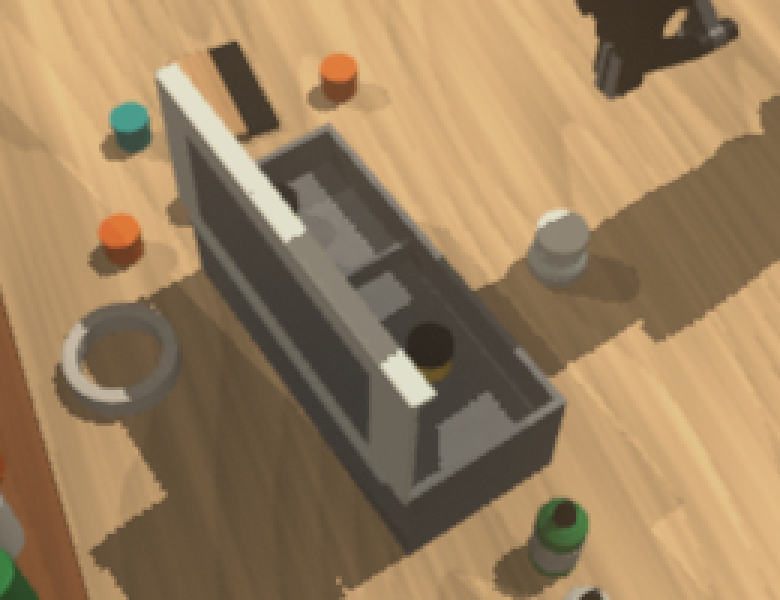

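Both drawers are home: no front sticks out past the chest's front edge, (520,350)-(330,130) in the crop. The lid is still upright, so I'll go over it to the back.

>>> apply_moves([
  [0,[20,8,0],0],
  [0,[30,9,0],0],
  [0,[30,9,0],0],
  [0,[30,9,0],0],
  [0,[30,9,0],0],
  [0,[30,9,0],0],
  [0,[30,10,0],0],
  [0,[30,10,0],0],
  [0,[10,0,0],0],
  [0,[0,0,0],0],
])

```text
time: 10.0
tool_pos: [0.7037, 0.0681, 0.2974]
orientation: [0.995, 0.101, -0.001, -0.0]
wrist_force: [-0.6, -0.5, -0.9]
opening: -0.0002
finger_force: 0.0
```

```bash
python3 -c "
from h import *
delta((110,0,300),(110,0,215))"
```

```text
t 10.0 chest mm [113.    0.3 297.4] yaw err -0.002 F chest [-0.7 -0.4 -0.9]
(110, 0, 300) tool d [-3.   0.3 -2.6] world [0.701 0.067 0.3  ]
(110, 0, 215) tool d [ 0.2  0.1 85. ] world [0.701 0.067 0.215]
```

>>> apply_moves([
  [0,[0,0,30],0],
  [0,[0,0,30],0],
  [0,[-3,0,22],0],
  [0,[0,0,0],0],
  [0,[-15,0,0],0],
  [0,[-10,0,0],0],
  [0,[-10,0,0],0],
  [0,[-10,0,1],0],
  [0,[-10,0,2],0],
  [0,[-10,0,2],0],
])

```text
time: 11.0
tool_pos: [0.6367, 0.0544, 0.2151]
orientation: [0.995, 0.1, 0.002, 0.0]
wrist_force: [1.7, 0.8, -0.7]
opening: 0.0003
finger_force: 0.9
```

```bash
python3 -c "
from h import *
delta((36,0,209),(5,0,194),(-19.5,0,170),(-36,0,140),(-43,0,106))"
```

```text
t 11.0 chest mm [ 44.6   0.4 215.1] yaw err -0.002 F chest [ 1.9  0.5 -0.7]
(36, 0, 209) tool d [-8.6  0.4  6.1] world [0.628 0.052 0.209]
(5, 0, 194) tool d [-31.    0.   14.9] world [0.598 0.046 0.194]
(-19.5, 0, 170) tool d [-24.6   0.   23.9] world [0.574 0.041 0.17 ]
(-36, 0, 140) tool d [-16.6   0.   29.9] world [0.558 0.038 0.14 ]
(-43, 0, 106) tool d [-7.1 -0.  34. ] world [0.551 0.036 0.106]
```

>>> apply_moves([
  [0,[-8,0,5],0],
  [0,[-10,0,5],0],
  [0,[-10,0,5],0],
  [0,[-10,0,5],0],
  [0,[-8,0,8],0],
  [0,[-8,0,8],0],
  [0,[-8,0,8],0],
  [0,[-6,0,10],0],
  [0,[-5,0,10],0],
  [0,[-5,0,10],0],
])

```text
time: 12.0
tool_pos: [0.56, 0.0385, 0.1388]
orientation: [0.995, 0.1, 0.0, 0.0]
wrist_force: [1.5, 0.0, 0.9]
opening: 0.0001
finger_force: 0.7
```

```bash
python3 -c "
from h import *
delta((-36,0,140),(-43,0,106))
cv2.imwrite('pics/t3.png',cap('scene')[100:300,200:460].repeat(3,0).repeat(3,1)[...,::-1])"
```

```text
t 12.0 chest mm [-33.8   0.3 138.8] yaw err -0.002 F chest [ 1.5 -0.3  0.9]
(-36, 0, 140) tool d [-2.2  0.3 -1.2] world [0.558 0.038 0.14 ]
(-43, 0, 106) tool d [-7.  0. 34.] world [0.551 0.036 0.106]
```

View pics/t3.png

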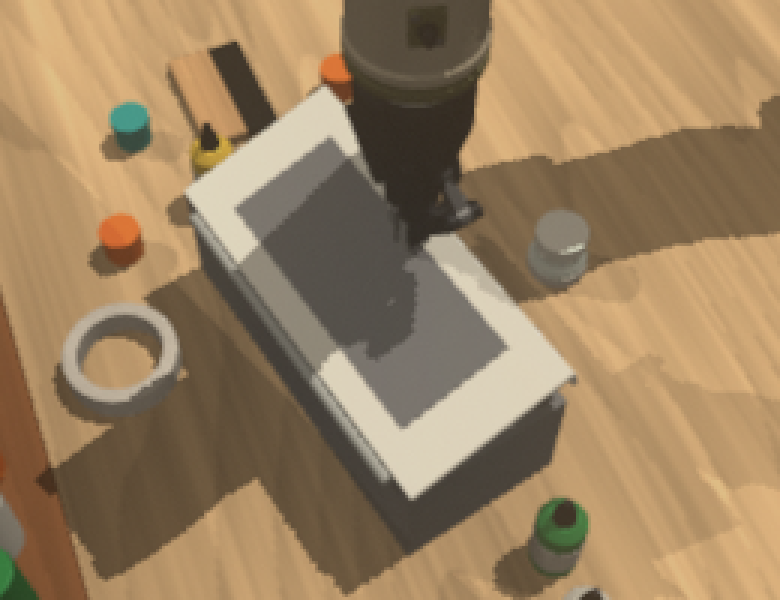

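The lid is nearly down, with the fingertips resting on its outer face near (415,240) in the crop. Now I'll press it shut.

>>> apply_moves([
  [0,[-2,0,8],0],
  [0,[-2,0,8],0],
  [0,[-2,0,7],0],
  [0,[-1,0,5],0],
  [0,[0,0,3],0],
  [0,[0,0,2],0],
  [0,[0,0,2],0],
  [0,[0,0,0],0],
  [0,[0,0,0],0],
])

```text
time: 12.95
tool_pos: [0.5532, 0.0371, 0.1059]
orientation: [0.995, 0.1, -0.0, 0.001]
wrist_force: [-10.2, -1.4, 19.1]
opening: 0.0002
finger_force: 9.8
```

```bash
python3 -c "
from h import *
where()"
```

```text
t 12.95 chest mm [-40.7   0.3 105.9] yaw err -0.002 F chest [-10.3   0.7  19.1]
```

>>> apply_moves([
  [0,[0,0,1],0],
  [0,[0,0,0],0],
  [0,[0,0,0],0],
  [0,[0,0,-10],0],
  [0,[0,0,-30],0],
  [0,[-20,0,-40],0],
  [0,[-30,0,-40],0],
  [0,[-30,0,-30],0],
  [0,[0,0,0],0],
  [0,[0,0,0],0],
])

```text
time: 13.95
tool_pos: [0.4752, 0.0207, 0.2541]
orientation: [0.995, 0.1, 0.001, 0.001]
wrist_force: [0.2, -0.2, 0.0]
opening: -0.0002
finger_force: 0.0
```

```bash
python3 -c "
from h import *
where()
ims=[cap(n) for n in('scene','top')]
W,_=cloud('scene');P=(W.reshape(-1,3)-O);P=C.inv().apply(P[~np.isnan(P).any(1)])
for lo,hi in((-65,-50),(-30,0),(30,50)):
    m=(P[:,0]*1e3>lo)&(P[:,0]*1e3<hi)&(abs(P[:,1])<.13)&(abs(P[:,2]-.11)<.03);print(lo,np.median(P[m,2]),m.sum())
a=ims[0][100:300,180:440].repeat(2,0).repeat(2,1);b=ims[1][110:310,180:440].repeat(2,0).repeat(2,1)
b=b[:, :];cv2.imwrite('pics/t4.png',np.vstack([a[:300*1],b[:300]])[:600,:,::-1]) if 0 else cv2.imwrite('pics/t4.png',np.hstack([a[:,:400],b[:,:400]])[...,::-1])"
```

```text
t 13.95 chest mm [-120.4    0.   254.1] yaw err -0.003 F chest [ 0.1 -0.2  0. ]
-65 0.10582500385151154 663
-30 0.10688650956290656 1385
30 0.10661729616243934 996
```

View pics/t4.png

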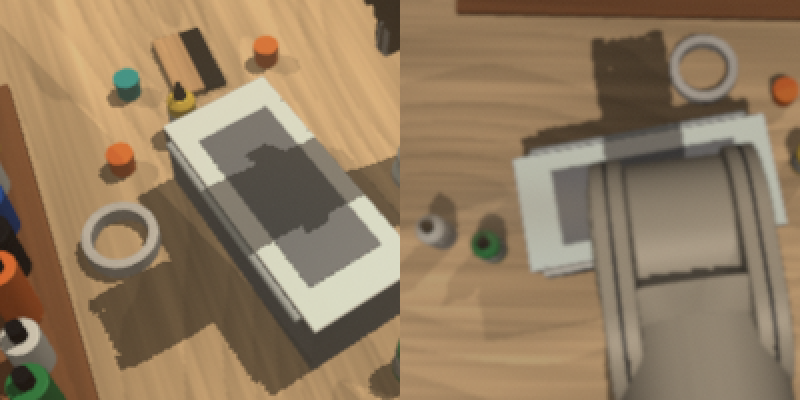

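The lid is level at 106 mm along its whole length, so it is shut. The bystanders in view are where they started, and the arm is clear of everything. Handing in.

```bash
python3 -c "
from h import *
print(bot.close_job())"
```

```text
the job is handed in; nothing more can be done
None
```

I pushed both drawers home, pressed the lid fully shut and handed the job in at about 14 s; no verdict came back, but the last checks showed the lid level and the bystanders in view where they started.

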